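# Third hand for a kitchen drawer repair

## Task

Swing the bench lamp's arm clear of the jig, all the way to its stop on the left, then take the longer wooden rail, lay it flat on the jig board and press its end squarely against the middle of the cream drawer side, so that I can screw the two together. The drawer side is sprung: press it in to about half of its 24 mm travel (about 10 N), never to the end of its travel, and keep that push steady; finish while still holding the rail there, without letting go. Leave the short offcut, mug, tub and screwdriver where they are.

Things in the scene. Friction and masses are not known exactly. Their poses are not given: they have to be found in the camera images.
- jig: Fixed assembly jig: plywood board 170 (its x) by 260 (its y) by 12 mm thick, origin at its underside centre, z up. Two dark posts at its +y end (26 mm square, at x = +-60, y = 110 mm, 62 mm high) back the sprung drawer side. The rail lies along jig y on the free part, y = -130 to 55 mm, and is pushed towards jig +y, which points to the robot's left (within 0.3 rad).
- panel: Drawer side: cream board standing on edge across the jig, 150 mm (jig x) by 18 mm thick, its top edge 69 mm above the table, its bottom just above the jig board. It slides only along jig +y; its axes are parallel to the jig's; its origin is at table height under the middle of its rear face, 18 mm behind the pressing face.
- panel_face (a point): Middle of the pressing face of the drawer side (the face that looks to jig -y), 32 mm above the table; with the spring free it is at jig x = 0, y = 55 mm; it moves with the drawer side, up to y = 79 mm at the end of travel (rear face against the posts). The spring gives 0.8 N per mm from zero, with little friction: 12 mm (y = 67 mm) is about 10 N.
- lamp_arm (a joint): Swing of the lamp's arm about the upright hinge on its post, in rad: 0 = arm pointing along the lamp's -x (towards the robot, over the jig), growing as its end swings to the robot's left (+y); 1.05 = against its stop, clear of the jig. It has some friction and stays where it is left. Moving it takes about 1 to 2 N at the peg.
- lamp_peg (a point): Centre of the top of the black upright peg on the lamp head at the arm's end: 18 mm in diameter, standing 50 mm up from the collar (38 mm in diameter) on the arm, peg top 262 mm above the table. It lies 240 mm from the hinge axis. The grey shade below it (104 mm wide) comes down to 148 mm above the table.
- lamp_hinge (a point): Point on the lamp's upright hinge axis (its post, 20 mm thick, up to 233 mm high, at the far side of the table), 205 mm above the table. The arm is an 18 mm wide bar, its top 212 mm above the table.
- rail: Loose wooden rail, the longer of the two pieces of the same wood: 40 mm (its x) wide, 160 mm (its y) long, 36 mm high, about 150 g, lying flat. Origin at the centre of its underside, z up; its two ends are alike.
- offcut: Loose short offcut of the same wood, 40 x 80 x 36 mm, lying flat, origin at the centre of its underside, y along its length. Not to be moved.
- mug: White mug, 80 mm wide, 90 mm high, origin at the centre of its underside. Not to be moved.
- tub: Grey open tub, 68 mm wide, 45 mm high, origin at the centre of its underside. Not to be moved.
- screwdriver: Black-handled screwdriver, 190 mm long, lying flat to the left of the jig, origin under its middle, x along it to the tip. Not to be moved.
Not all that is in view belongs to the job. Leave any orange look-alike of the rail alone.

How it is judged (in metres and radians):
On the way, in this order (a step that is already met when the one before it is completed fails the run):
1. the lamp's arm is swung clear, to its stop on the left (value of joint lamp_arm above 0.9 rad), for 0.2 s.
2. the rail is pressed squarely against the drawer side with 5 to 15 N, steadily for 1 s (contact force between rail and panel between 5 and 15 N and y of panel_face in the frame of jig between 0.061 and 0.073 m and x of rail in the frame of jig between -0.012 and 0.012 m and z of rail in the frame of jig below 0.018 m and angle between the y axis of rail and the y axis of jig, either way round below 0.1 rad and angle between rail's own z axis and vertical below 0.1 rad), for 1 s.
At the end, for the whole second after the job is handed in: Still held, the rail presses on the drawer side with 5 to 15 N, pushing it in 6 to 18 mm; it lies at rest, flat within 6 mm of the jig board, centred within 12 mm and aligned with jig y within 0.1 rad; lamp arm at 0.9 rad or more (all of step 2 and value of joint lamp_arm above 0.9 rad and contact force between the fingers and rail above 2 N and linear speed of rail below 0.01 m/s); the arm keeps its last pose, push and grip.
It fails at once if the drawer side is pushed to the end of its travel (y of panel_face in the frame of jig above 0.0775 m).
It fails at once if the short offcut is moved by more than 25 mm (distance of offcut from where it was at the start of the episode above 0.025 m).
It fails at once if the mug is moved by more than 25 mm (distance of mug from where it was at the start of the episode above 0.025 m).
It fails at once if the tub is moved by more than 25 mm (distance of tub from where it was at the start of the episode above 0.025 m).
It fails at once if the screwdriver is moved by more than 25 mm (distance of screwdriver from where it was at the start of the episode above 0.025 m).
It also fails if it takes over 61 s, if anything falls off the work surface, if the arm or the gripper's body presses on something with over 40 N, if the wrist force passes 120 N, or if a joint passes its speed limit or range.

## Robot

A 6-joint arm with a two-finger parallel gripper is mounted at the origin on the work surface. World frame = base frame: x ahead of the robot, y to its left, z up, the work surface at z = 0. Lengths are in mm, angles in rad, forces in N, time in s.
With the tool pointing down it reaches from about 350 to 775 mm from the base axis. Payload 7.3 kg.
Tool frame: the origin (TCP) lies on the mounting face of the last link; the fingertips stand 178 mm ahead of it and the grasp point (between the pads) lies 159 mm ahead of it; z points along the fingers, y is the line along which they close (so a half turn about z gives the same grasp; the last joint's range is limited). The gripper opens to 92 mm and grips with 3 to 60 N. Pads are 19 mm wide; open, the fingers measure 130 mm over their backs; the gripper's body (75 mm by 190 mm) begins 47 mm behind the grasp point.
Start: joints at [-1.281, 0.342, 1.524, -0, 1.275, -0.146], TCP at [221.64, -475.924, 404.741] pointing down, gripper open.
Joint ranges: [-2.53, 2.53], [-0.77, 2.02], [0.04, 2.7], [-1, 4.14], [0.28, 2.66], [-3.11, 3.11]. Speed limits (rad/s): [2.57, 2.57, 3.14, 3.14, 3.14, 3.14].

## Interface

Orientations are given as [roll, pitch, yaw] about the fixed x, y, z axes, in that order (R = Rz(yaw) Ry(pitch) Rx(roll)).
In Python, from plant import bot, vision gives the robot as it stands. The module is installed in compiled form; this text tells all that it offers.
- The arm moves only by the shell command python3 -m crank FILE, which reads ROWS from the file FILE. ROWS is a JSON object whose key "ticks" holds a list of rows, 1 to 5 of them, each of 5 numbers: the finger opening in mm, then dx, dy, dz in shares of 300 mm (1.0 is 300 mm), then a turn about the tool's z in normalised numbers (1 is pi rad); each row is the pose to reach, as a shift and turn from the pose commanded when the command began, along the tool's axes at that moment; what a row does not reach only later rows make up. A row lasts 1/8 s, in which the tool goes at most 62.5 mm and 0.188 rad, less where a joint would pass 70% of its speed; a pose out of reach is approached as far as the arm can. The fingers move at their own pace and stop on an object; the grip force is fixed at half the most. Time passes only in rows, so rows that do not move let the fingers close. It prints the time, the measured TCP pose, the force, the opening and the grip force at its end. Input that does not fit is refused with a message, and nothing moves.
- bot.get_obs(): the state, without advancing time (a new reading comes with each control period).
- vision.capture(name): name is "side" or "top"; returns a dict with "color" (400x640x3 uint8, red, green, blue), "K" (3x3 intrinsics, pixels), "R" (3x3) and "t" (3): a world point X has camera coordinates R X + t. Camera axes: x right, y down, z forward; pixel columns grow to the right and rows downward; lengths in mm; the calibration is good to about 2 mm. A picture is of the moment at which its call begins. There is no depth.
- bot.close_job(): hands the job in; it is judged then, once.
The state is a dict: "time": time; "joint_positions": joint angles; "dq": joint speeds; "tau": joint torques, N m; "tool_pos": TCP position; "tcp_rot": TCP orientation; "contact_force": force on the tool from outside, world axes, zero at the start; "moment": the same for the moment, N m; "grip_width": finger opening in mm; "finger_force": force on a finger pad.
Only numpy, scipy, OpenCV 4.12 (cv2) and the standard library are available. Lean on these libraries where they do the work, as an engineer would, in place of code of your own. Each camera call takes 0.05 s, during which the arm holds its last target. There are 200 camera calls.

## Working session

There is one attempt and no reset: what is moved stays moved. The work goes in short steps, Python scripts to look and compute and a shell command to move; the robot and the scene stay as the last step left them, time stands still between calls to the robot, and variables do not carry over. Pictures are saved under pics/ and viewed, at most 10 in all, crops included, and the job is handed in when it is done.

```bash
mkdir -p pics
python3 - <<'E'
from plant import bot, vision
import cv2,numpy as np
for n in("top","side"):
    c=vision.capture(n); cv2.imwrite(f"pics/{n}0.png",c["color"][:,:,::-1]); np.savez(f"{n}0.npz",**c)
    print(n,c["K"].tolist(),np.round(-c["R"].T@c["t"]),np.round(c["R"],2).tolist())
print(bot.get_obs())
E
```

```text
top [[519.7769611563466, 0.0, 306.8959117806225], [0.0, 519.7769611563466, 195.35312779583273], [0.0, 0.0, 1.0]] [ 239. -107. 1801.] [[0.01, -1.0, 0.01], [-0.98, -0.01, -0.19], [0.19, -0.01, -0.98]]
side [[398.1867976438787, 0.0, 325.5362287213477], [0.0, 398.1867976438787, 200.6042806585616], [0.0, 0.0, 1.0]] [   13. -1075.   943.] [[0.89, -0.45, 0.01], [-0.26, -0.52, -0.82], [0.37, 0.73, -0.58]]
{'time': 0.1, 'joint_positions': array([-1.28101942e+00,  3.42631192e-01,  1.52487914e+00, -7.66916242e-06,
        1.27539308e+00, -1.46014095e-01]), 'dq': array([ 0.00119465, -0.00124484, -0.00211492, -0.00024202, -0.00077953,
       -0.00082525]), 'tau': array([ 2.14618260e-03, -4.32002556e+01, -2.44694817e+01,  7.18892715e-02,
        5.26707165e-02, -5.53426821e-05]), 'tool_pos': array([ 221.59751462, -475.81844641,  404.14042843]), 'tcp_rot': array([-3.14029477e+00, -1.83454306e-04,  4.35793119e-01]), 'contact_force': array([ 0.23161216,  0.35408654, -0.01318896]), 'moment': array([-0.02675371,  0.0247211 ,  0.00078169]), 'finger_force': 0.0, 'grip_width': 91.84412028292677}
```

View pics/top0.png

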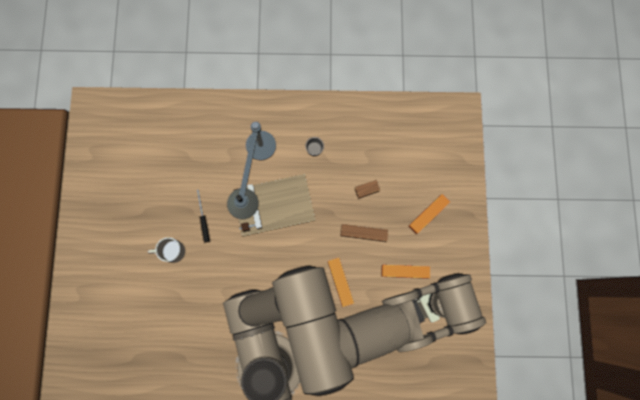

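View pics/side0.png

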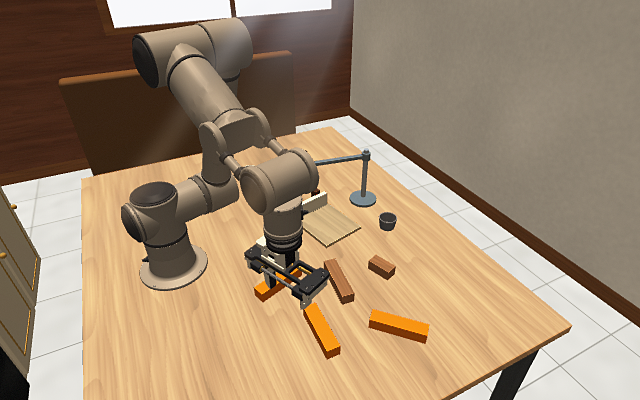

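The top view shows the rail at about (364,233), offcut (367,188), jig board (285,203), lamp head (242,203) and hinge (256,127). The tub is at (314,147), the mug at (170,251), the screwdriver at (205,220), and there are three orange look-alikes. In the side view the arm hides the lamp head.

```bash
cat > h.py <<'E'
import numpy as np,cv2
def ray(c,uv,z):
    "pixel -> world point on plane height z"
    C=-c["R"].T@c["t"]; d=c["R"].T@np.linalg.solve(c["K"],[uv[0],uv[1],1.]); return C+d*(z-C[2])/d[2]
def proj(c,X):
    p=c["K"]@(c["R"]@np.asarray(X,float)+c["t"]); return p[:2]/p[2]
def blobs(c,lo,hi,amin=60):
    hsv=cv2.cvtColor(c["color"],cv2.COLOR_RGB2HSV); m=cv2.inRange(hsv,np.array(lo),np.array(hi))
    return [k for k in cv2.findContours(m,cv2.RETR_EXTERNAL,cv2.CHAIN_APPROX_NONE)[0] if cv2.contourArea(k)>amin]
E
python3 - <<'E'
from h import *
c=dict(np.load("top0.npz")); im=c["color"]; hsv=cv2.cvtColor(im,cv2.COLOR_RGB2HSV)
for n,(u,v) in dict(rail=(364,233),off=(367,188),jig=(290,205),table=(330,180),cream=(256,215),tab2=(290,240),lamp=(242,203),arm=(247,170)).items(): print(n,hsv[v,u])
cv2.imwrite("pics/crop0.png",cv2.resize(im[110:270,180:400,::-1],None,fx=3.6,fy=3.6,interpolation=cv2.INTER_CUBIC))
E
```

```text
rail [ 13 124 130]
off [ 13 125 137]
jig [ 20  73 160]
table [ 16  89 178]
cream [ 83   9 217]
tab2 [ 16  90 184]
lamp [ 99  43 113]
arm [102  47 120]
```

View pics/crop0.png

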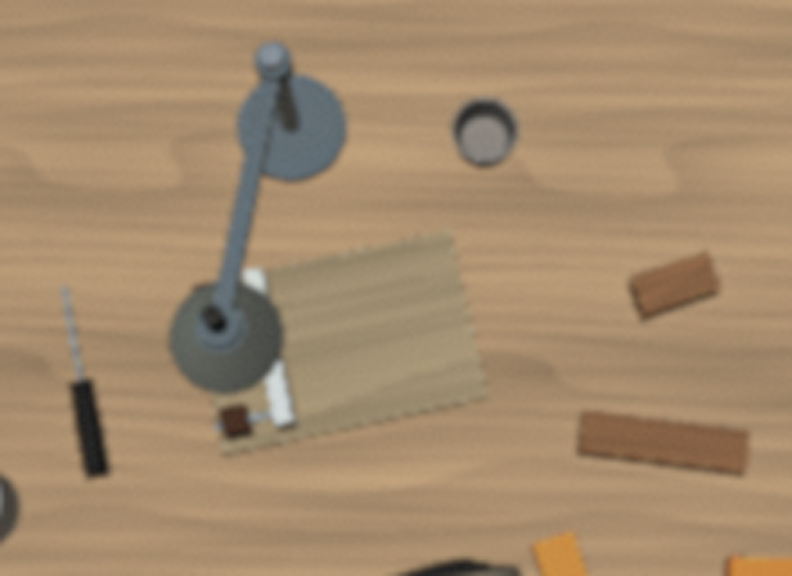

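The crop shows the black peg's top at about crop (211,315), which is image (238.6,197.5), and the post top at (272,58), which is image (255.6,126.1). The jig corners are at crop (452,235), (484,398) and (222,455).

Run:
```python
from h import *
c=dict(np.load("top0.npz")); f=lambda u,v:(180+(u+.5)/3.6-.5,110+(v+.5)/3.6-.5)
P=ray(c,f(211,315),262);H=ray(c,f(272,58),233);print("peg",P,"hinge",H,np.linalg.norm((P-H)[:2]))
for k in blobs(c,(8,105,90),(15,160,165)):
    r=cv2.minAreaRect(np.float32([ray(c,p[0],36)[:2] for p in k])); print("wood",np.round(r[0],1),np.round(r[1]),round(r[2],1))
for k in blobs(c,(18,50,110),(26,85,200),600):
    w=np.float32([ray(c,p[0],12)[:2] for p in k]); r=cv2.minAreaRect(w); print("jig",np.round(r[0],1),np.round(r[1]),round(r[2],1))
C=[ray(c,f(*p),12)[:2] for p in((453,234),(486,398),(222,456))]; print(C,np.linalg.norm(C[0]-C[1]),np.linalg.norm(C[1]-C[2]))
ctr=(C[0]+C[2])/2; d=C[2]-C[1]; d2=C[1]-C[0]; a=np.arctan2(d[1],d[0])-np.pi/2; a2=np.arctan2(d2[1],d2[0])+np.pi;print("jig ctr",ctr,a,a2)
for k in blobs(c,(0,0,190),(180,40,255),20): print("cream?",[np.round(q) for q in cv2.minAreaRect(np.float32([ray(c,p[0],69)[:2] for p in k]))])
```

```text
peg [522.65569615  91.41416997 262.        ] hinge [757.10355388  50.00173738 233.        ] 238.07727226810607
wood [ 447.6 -312.4] [160.  41.] 83.5
wood [ 600.5 -323.6] [42. 81.] 21.4
wood [385.4 858.6] [976. 228.] 0.6
jig [43.2 55.3] [113. 126.] 16.2
jig [  39.6 -158.1] [220. 143.] 16.0
jig [ 130.6 -393.4] [177. 235.] 17.4
jig [ 210.9 -640.8] [173. 109.] 15.4
jig [ 228.7 -101.2] [161. 155.] 15.5
jig [544.5  -0.6] [171. 262.] 13.4
[array([ 652.38002098, -110.48451548]), array([ 490.61038187, -144.17215888]), array([431.53902627, 108.23068209])] 165.24004797946674 259.2231069573635
jig ctr [541.95952362  -1.1269167 ] 0.22989823144815413 0.20531028383174954
cream? [array([ 198., -519.]), array([83., 25.]), np.float64(26.0)]
cream? [array([377., 333.]), array([59., 46.]), np.float64(4.0)]
cream? [array([483.,  52.]), array([48., 14.]), np.float64(15.0)]
```

```bash
cat >> h.py <<'E'
def rel(x,y,z,yaw,base=None):
    "shift in tool axes + turn from measured (or given x,y,z,yaw) pose"
    if base is None:
        from plant import bot
        o=bot.get_obs(); base=[*o["tool_pos"],o["tcp_rot"][2]]
    s=base[3]; D=np.array([x,y,z])-base[:3]
    return np.round([D[0]*np.cos(s)+D[1]*np.sin(s),D[0]*np.sin(s)-D[1]*np.cos(s),-D[2],-((yaw-s+np.pi)%(2*np.pi)-np.pi)],3)
H=np.array([757.,50.])
def pusher(phi,back=18.5,r=240):
    p=H+r*np.array([-np.cos(phi),np.sin(phi)])-back*np.array([np.sin(phi),np.cos(phi)]); return *p,404.,np.pi/2-phi
E
python3 -c "
from h import *
print(rel(*pusher(.175,60)))"
```

```text
[ 4.76307e+02 -3.39156e+02  1.40000e-01 -9.60000e-01]
```

Careful with the scale: shifts go in shares of 300 mm and turns go in shares of pi rad. That gives: 240 mm / 300 = 0.8, -170 mm / 300 = -0.5667, -0.5 rad / 3.1416 = -0.1592.

```bash
echo '{"ticks":[[0, 0.8, -0.5667, 0, -0.1592], [0, 0.8, -0.5667, 0, -0.1592], [0, 0.8, -0.5667, 0, -0.1592], [0, 0.8, -0.5667, 0, -0.1592], [0, 0.8, -0.5667, 0, -0.1592]]}' > next.json && python3 -m crank next.json; python3 -c "
from h import *
print(rel(*pusher(.175,60)))"
```

```text
time: 0.72
tool_pos: [368.1, -218.2, 404.6]
tcp_rot: [-3.141, -0.0, 0.937]
contact_force: [0.7, -1.2, 0.8]
grip_width: 46.6
finger_force: 0.0
[286.369 -34.038   0.622  -0.459]
```

To row units: 286 mm / 300 = 0.9533, -34 mm / 300 = -0.1133, -0.46 rad / 3.1416 = -0.1464.

```bash
echo '{"ticks":[[0, 0.9533, -0.1133, 0, -0.1464], [0, 0.9533, -0.1133, 0, -0.1464], [0, 0.9533, -0.1133, 0, -0.1464], [0, 0.9533, -0.1133, 0, -0.1464], [0, 0.9533, -0.1133, 0, -0.1464]]}' > next.json && python3 -m crank next.json
python3 - <<'E'
from h import *
from plant import vision
for b in (60,25): print(rel(*pusher(.175,b)))
c=vision.capture("side"); cv2.imwrite("pics/side1.png",c["color"][:,:,::-1])
E
```

```text
time: 1.35
tool_pos: [510.5, 32.5, 404.3]
tcp_rot: [-3.141, -0.0, 1.398]
contact_force: [0.1, 0.1, -0.3]
grip_width: 1.0
finger_force: 0.0
[ 0.11  -0.268  0.315  0.002]
[ 3.511e+01 -1.910e-01  3.150e-01  2.000e-03]
```

View pics/side1.png

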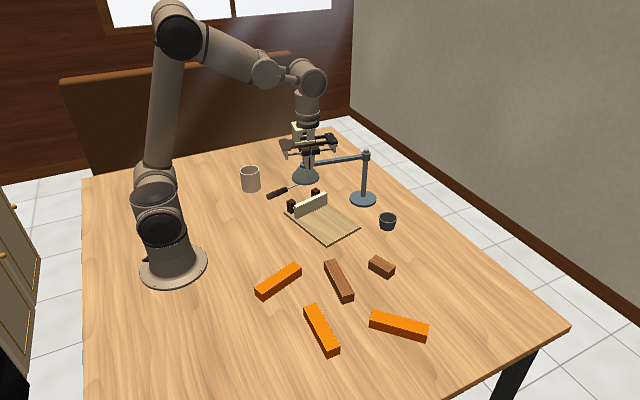

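The side view shows the closed fingers at (305,160), beside the lamp peg and above the jig at (320,220). I'll push along the arc now.

Run:
```python
from h import *
for p in (.2,.3,.4,.5,.6): print(rel(*pusher(p)))
```

```text
[ 4.5112e+01 -1.2890e+00  2.0300e-01  2.8000e-02]
[69.174 -1.257  0.203  0.128]
[93.111  1.176  0.203  0.228]
[116.687   5.988   0.203   0.328]
[139.664  13.128   0.203   0.428]
```

To row units: 140 mm / 300 = 0.4667, 117 mm / 300 = 0.39, 0.43 rad / 3.1416 = 0.1369.

```bash
echo '{"ticks":[[0, 0.15, -0.0033, 0, 0.0095], [0, 0.23, -0.0033, 0, 0.0414], [0, 0.31, 0.0033, 0, 0.0732], [0, 0.39, 0.02, 0, 0.105], [0, 0.4667, 0.0433, 0, 0.1369]]}' > next.json && python3 -m crank next.json
python3 - <<'E'
from h import *
for p in (.7,.8,.87,.93,.98): print(rel(*pusher(p)))
E
```

```text
time: 2.02
tool_pos: [546.7, 166.0, 404.2]
tcp_rot: [-3.14, 0.002, 0.963]
contact_force: [-0.4, -1.3, 1.4]
grip_width: 0.3
finger_force: 0.9
[28.589 -1.811  0.167  0.092]
[52.599 -0.252  0.167  0.192]
[69.257  2.264  0.167  0.262]
[83.365  5.342  0.167  0.322]
[94.964  8.551  0.167  0.372]
```

To row units: 83 mm / 300 = 0.2767, 69 mm / 300 = 0.23, 0.32 rad / 3.1416 = 0.1019.

```bash
echo '{"ticks":[[0, 0.0933, -0.0067, 0, 0.0286], [0, 0.1733, 0, 0, 0.0605], [0, 0.23, 0.0067, 0, 0.0828], [0, 0.2767, 0.0167, 0, 0.1019], [0, 0.2767, 0.0167, 0, 0.1019]]}' > next.json && python3 -m crank next.json
python3 - <<'E'
from h import *
for p in (.98,1.03,1.08,1.13): print(rel(*pusher(p)))
from plant import vision
c=vision.capture("top"); cv2.imwrite("pics/crop1.png",cv2.resize(c["color"][90:270,130:350,::-1],None,fx=3,fy=3,interpolation=cv2.INTER_CUBIC))
E
```

```text
time: 2.65
tool_pos: [598.5, 231.2, 403.8]
tcp_rot: [-3.141, 0.001, 0.647]
contact_force: [-0.4, -0.1, 0.7]
grip_width: 0.6
finger_force: 0.0
[12.305 -0.555 -0.219  0.056]
[24.339 -0.504 -0.219  0.106]
[36.356  0.148 -0.219  0.156]
[48.325  1.399 -0.219  0.206]
```

View pics/crop1.png

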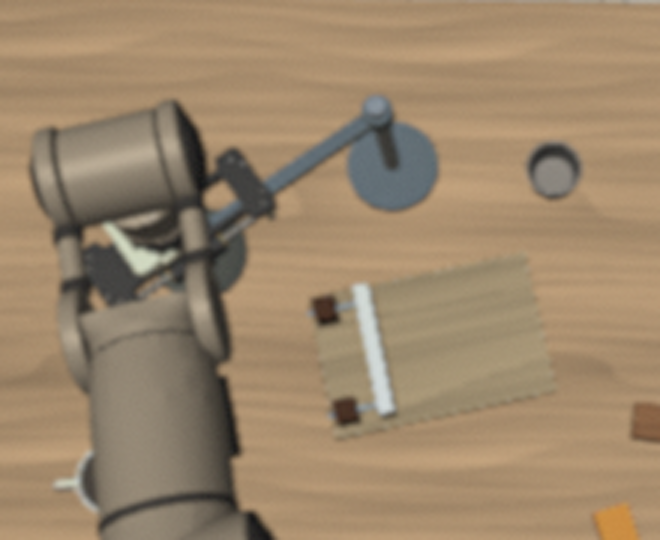

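The lamp arm has swung left (bar from (378,108) to about (225,215) in the crop), and the whole jig and panel are now visible, with the panel from (362,285) to (386,415). I'll push on to the stop.

To row units: 12 mm / 300 = 0.04, -1 mm / 300 = -0.0033, 0.06 rad / 3.1416 = 0.0191.

```bash
echo '{"ticks":[[0, 0.04, -0.0033, 0, 0.0191], [0, 0.04, -0.0033, 0, 0.0191]]}' > next.json && python3 -m crank next.json;echo '{"ticks":[[0, 0.04, 0, 0, 0.0159], [0, 0.04, 0, 0, 0.0159]]}' > next.json && python3 -m crank next.json
python3 - <<'E'
from h import *
for p in (1.08,1.13,1.18): print(rel(*pusher(p)))
E
```

```text
time: 2.95
tool_pos: [605.2, 236.9, 404.3]
tcp_rot: [-3.141, 0.011, 0.586]
contact_force: [-14.8, -10.8, 5.4]
grip_width: 0.8
finger_force: 9.0
time: 3.2
tool_pos: [609.6, 239.8, 404.3]
tcp_rot: [-3.14, 0.04, 0.535]
contact_force: [-58.6, -35.3, 23.4]
grip_width: 0.2
finger_force: 34.1
[22.186 -2.137  0.292  0.044]
[34.22  -2.233  0.292  0.094]
[46.243 -1.728  0.292  0.144]
```

The stop has been reached, since the force is rising. I'll back off the way I came.

To row units: -160 mm / 300 = -0.5333, -110 mm / 300 = -0.3667.

```bash
echo '{"ticks":[[92, -0.0667, 0, 0, 0], [92, -0.2, 0, 0, 0], [92, -0.3667, 0, -0.1333, 0], [92, -0.5333, 0, -0.1333, 0], [92, -0.5333, 0, -0.1333, 0]]}' > next.json && python3 -m crank next.json
python3 - <<'E'
from h import *
from plant import vision
c=vision.capture("top"); np.savez("top2.npz",**c)
s=vision.capture("side"); np.savez("side2.npz",**s)
f=lambda u,v:(130+(u+.5)/3-.5,90+(v+.5)/3-.5)
C=np.array([ray(c,f(*p),12)[:2] for p in((527,256),(554,391),(337,437))]);print(C.round(),"jigctr",(C[0]+C[2])/2)
for k in blobs(c,(0,0,180),(180,40,255),60): r=cv2.minAreaRect(np.float32([ray(c,p[0],69)[:2] for p in k])); print("cream?",[np.round(q,1) for q in r])
for k in blobs(c,(18,50,110),(26,85,200),900): r=cv2.minAreaRect(np.float32([ray(c,p[0],12)[:2] for p in k])); print("jig",[np.round(q,1) for q in r])
for n,d in(("top",c),("side",s)):
  for k in blobs(d,(5,105,50),(15,190,175)):
    r=cv2.minAreaRect(np.float32([ray(d,p[0],36)[:2] for p in k])); print(n,[np.round(q,1) for q in r], cv2.boundingRect(k))
cv2.imwrite("pics/crop2.png",np.vstack([cv2.resize(c["color"][90:270,130:420,::-1],(580,360)),cv2.resize(s["color"][140:260,225:420,::-1],(390,240))[:, :].copy() if 0 else cv2.copyMakeBorder(cv2.resize(s["color"][150:270,225:420,::-1],(390,240)),0,0,0,190,cv2.BORDER_CONSTANT)]))
E
```

```text
time: 3.82
tool_pos: [476.5, 162.3, 445.4]
tcp_rot: [3.142, 0.001, 0.536]
contact_force: [0.1, 0.3, -0.5]
grip_width: 45.7
finger_force: 0.0
[[ 651. -110.]
 [ 491. -143.]
 [ 435.  106.]] jigctr [542.99801528  -2.02792981]
cream? [array([ 437.5, -843.8]), array([238.5, 236.5]), np.float64(0.7)]
cream? [array([531.7,  63.9]), array([147.5,  16.5]), np.float64(12.9)]
cream? [array([976. , -84.5]), array([39.1, 48.7]), np.float64(34.4)]
cream? [array([ 942.2, -759.3]), array([216.8,  75.4]), np.float64(5.6)]
cream? [array([1004.4,  252.6]), array([124.9, 102.9]), np.float64(88.6)]
cream? [array([1012.6, -322.6]), array([121.1, 245.2]), np.float64(0.8)]
cream? [array([1013. ,  133.6]), array([121.6, 121. ]), np.float64(1.7)]
jig [array([  4.1, 448. ]), array([151.4, 164.9]), np.float64(10.3)]
jig [array([ 61.3, 254.8]), array([186.3, 223.5]), np.float64(9.7)]
jig [array([304.9, 256.8]), array([279. , 179.7]), np.float64(10.3)]
jig [array([ 5.441e+02, -4.000e-01]), array([171.8, 260.9]), np.float64(13.4)]
jig [array([602.1, 289.2]), array([109.4, 150.5]), np.float64(8.1)]
top [array([  -68
[... 368 characters left out ...]
]), array([995.6, 235.4]), np.float64(6.9)] (0, 109, 68, 291)
side [array([ 698.9, -767.9]), array([445.6,  10.2]), np.float64(0.0)] (441, 327, 130, 73)
side [array([ 439.1, -327.1]), array([186. ,  51.8]), np.float64(83.1)] (324, 259, 31, 46)
side [array([ 588.6, -339.7]), array([68.8, 94.6]), np.float64(20.2)] (368, 255, 28, 25)
side [array([ 530.1, 1543.6]), array([1865.1,  726.7]), np.float64(81.4)] (154, 54, 121, 110)
side [array([1364.6, 1211.2]), array([4067.1,  867.3]), np.float64(71.8)] (291, 20, 349, 305)
side [array([1007.6, 3459.2]), array([490.2, 241.3]), np.float64(65.6)] (207, 19, 24, 11)
side [array([-298.7, 3467.8]), array([1163. , 5526.3]), np.float64(6.8)] (0, 0, 127, 186)
```

View pics/crop2.png

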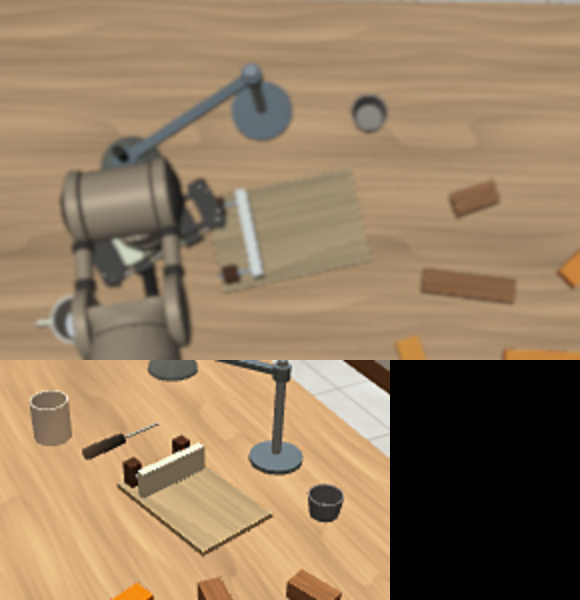

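The lamp arm is at its stop, with the peg at about crop (120,152), and well clear of the jig. In the side crop the panel stands free and nothing else has moved. The rail is at (447,-312), 160x41 as given. Jig and panel measurements agree to about 3 mm.

Run:
```python
from h import *
c=dict(np.load("top2.npz"))
P=ray(c,(130+120/2,90+152/2),262)[:2]-H; print(P,np.hypot(*P),np.arctan2(P[1],-P[0]))
print(rel(447.4,-312.4,300,1.457))
```

```text
[-139.89454856  191.38930712] 237.06613337614334 0.9396041001920629
[-270.402  392.866  145.287   -0.921]
```

To row units: 218 mm / 300 = 0.7267, -150 mm / 300 = -0.5, -0.92 rad / 3.1416 = -0.2928.

```bash
echo '{"ticks":[[92, -0.5, 0.7267, 0.2667, -0.2928], [92, -0.5, 0.7267, 0.2667, -0.2928], [92, -0.5, 0.7267, 0.2667, -0.2928], [92, -0.5, 0.7267, 0.2667, -0.2928], [92, -0.5, 0.7267, 0.2667, -0.2928]]}' > next.json && python3 -m crank next.json; echo '{"ticks":[[92, 0, 0, 0, 0]]}' > next.json && python3 -m crank next.json;python3 -c "
from h import *
print(rel(447.4,-312.4,260,1.457))"
```

```text
time: 4.55
tool_pos: [463.4, -97.5, 365.3]
tcp_rot: [3.141, 0.0, 1.372]
contact_force: [0.5, -0.1, -0.7]
grip_width: 91.5
finger_force: 0.0
time: 4.68
tool_pos: [463.2, -98.4, 364.6]
tcp_rot: [-3.139, 0.0, 1.363]
contact_force: [0.5, 0.5, -0.1]
grip_width: 91.8
finger_force: 0.0
[-2.12654e+02  2.86260e+01  1.04613e+02 -9.40000e-02]
```

To row units: -213 mm / 300 = -0.71, 105 mm / 300 = 0.35, -0.09 rad / 3.1416 = -0.0286.

```bash
echo '{"ticks":[[92, -0.71, 0.0967, 0.35, -0.0286], [92, -0.71, 0.0967, 0.35, -0.0286], [92, -0.71, 0.0967, 0.35, -0.0286], [92, -0.71, 0.0967, 0.35, -0.0286], [92, -0.71, 0.0967, 0.35, -0.0286]]}' > next.json && python3 -m crank next.json; echo '{"ticks":[[92, 0, 0, 0, 0]]}' > next.json && python3 -m crank next.json;python3 -c "
from h import *
print(rel(447.4,-312.4,184,1.457))"
```

```text
time: 5.3
tool_pos: [448.1, -312.0, 259.1]
tcp_rot: [-3.14, -0.001, 1.452]
contact_force: [0.1, 0.5, 0.1]
grip_width: 91.2
finger_force: 0.0
time: 5.42
tool_pos: [448.5, -309.1, 261.1]
tcp_rot: [-3.142, -0.001, 1.456]
contact_force: [0.1, 0.1, -0.5]
grip_width: 91.9
finger_force: 0.0
[-3.3670e+00 -7.6600e-01  7.7063e+01 -1.0000e-03]
```

To row units: 76 mm / 300 = 0.2533, 60 mm / 300 = 0.2.

```bash
echo '{"ticks":[[92, -0.0067, -0.0033, 0.1333, 0], [92, -0.0067, -0.0033, 0.2, 0], [92, -0.0067, -0.0033, 0.2533, 0], [92, -0.0067, -0.0033, 0.2533, 0]]}' > next.json && python3 -m crank next.json; echo '{"ticks":[[0, 0, 0, 0, 0], [0, 0, 0, 0, 0], [0, 0, 0, 0, 0], [0, 0, 0, 0, 0], [0, 0, 0, 0, 0]]}' > next.json && python3 -m crank next.json;echo '{"ticks":[[0, 0, 0, -0.1, 0], [0, 0, 0, -0.2, 0], [0, 0, 0, -0.2, 0]]}' > next.json && python3 -m crank next.json
python3 - <<'E'
from h import *
J=np.array([545,.2]);uy=np.array([-.229,.973])
for y in (-40,-25): print(rel(*(J+y*uy),245,1.802))
E
```

```text
time: 5.92
tool_pos: [446.9, -310.8, 184.8]
tcp_rot: [-3.141, -0.001, 1.457]
contact_force: [0.0, 0.6, 0.5]
grip_width: 91.7
finger_force: 0.0
time: 6.55
tool_pos: [446.5, -311.9, 185.2]
tcp_rot: [3.141, 0.0, 1.456]
contact_force: [0.3, -0.7, -0.1]
grip_width: 46.4
finger_force: 0.0
time: 6.92
tool_pos: [447.0, -312.3, 247.0]
tcp_rot: [3.138, 0.003, 1.456]
contact_force: [0.3, -0.7, -2.5]
grip_width: 39.8
finger_force: 30.0
[284.031  75.197   2.017  -0.346]
[298.137  70.114   2.017  -0.346]
```

The fingers finished closing only during the lift, so I need to check where the rail sits in them.

Run:
```python
from h import *
from plant import vision
s=vision.capture("side"); np.savez("side3.npz",**s)
cv2.imwrite("pics/side3.png",cv2.resize(s["color"][190:330,250:450,::-1],None,fx=4,fy=4,interpolation=cv2.INTER_CUBIC))
o=(250,190)
for z in (88,78,68,62): print(z,(proj(s,[447,-312.3,z])-o)*4)
```

```text
88 [352.74140662 294.80901408]
78 [352.43336739 304.30716125]
68 [352.12824162 313.71547415]
62 [351.94654747 319.31787013]
```

View pics/side3.png

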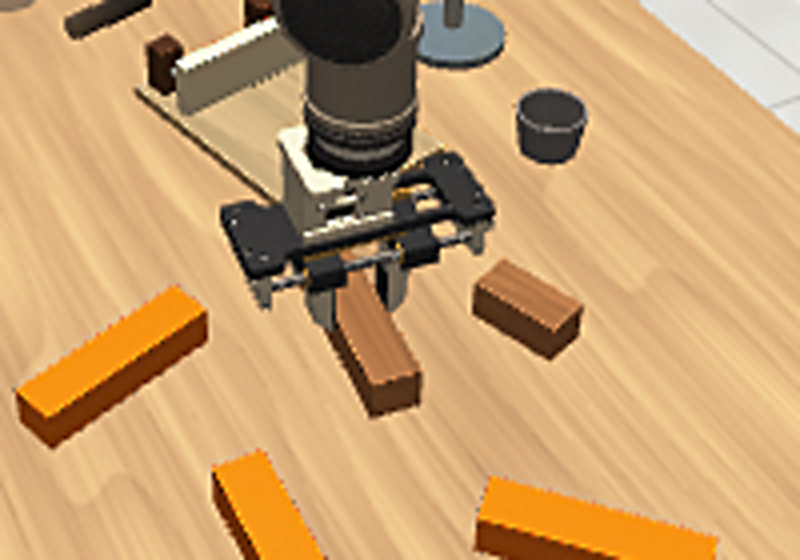

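The rail is held level across its middle. The top edge of its near end face runs from (372,388) to (420,373) in the crop, and the bottom edge from (372,416) to (420,402). I'll solve for its height.

Run:
```python
from h import *
s=dict(np.load("side3.npz"))
for z in (20,30,40,50,60,70,80,90,100): print(z,((proj(s,[438,-391.7,z])-(250,190))*4).round(),((proj(s,[418,-389.4,z])-(250,190))*4).round(),((proj(s,[458,-394,z])-(250,190))*4).round())
```

```text
20 [390. 432.] [365. 439.] [415. 425.]
30 [391. 423.] [366. 430.] [416. 416.]
40 [392. 414.] [366. 421.] [417. 407.]
50 [392. 404.] [367. 412.] [417. 397.]
60 [393. 395.] [367. 402.] [418. 388.]
70 [393. 386.] [367. 393.] [418. 379.]
80 [394. 376.] [368. 383.] [419. 369.]
90 [394. 366.] [368. 374.] [420. 359.]
100 [395. 357.] [369. 364.] [420. 350.]
```

The rail's top is at about 76 mm and its underside about 41, so the pads overlap it by only about 7 mm. I'll set it down and grip it again lower.

```bash
echo '{"ticks":[[0, 0, 0, 0.0667, 0], [0, 0, 0, 0.1133, 0], [0, 0, 0, 0.13, 0], [0, 0, 0, 0.13, 0]]}' > next.json && python3 -m crank next.json; echo '{"ticks":[[70, 0, 0, 0, 0], [70, 0, 0, 0, 0], [70, 0, 0, 0, 0], [70, 0, 0, 0.0333, 0], [70, 0, 0, 0.0767, 0]]}' > next.json && python3 -m crank next.json;echo '{"ticks":[[0, 0, 0, 0, 0], [0, 0, 0, 0, 0], [0, 0, 0, 0, 0], [0, 0, 0, 0, 0], [0, 0, 0, 0, 0]]}' > next.json && python3 -m crank next.json;echo '{"ticks":[[0, 0, 0, 0, 0], [0, 0, 0, 0, 0], [0, 0, 0, 0, 0]]}' > next.json && python3 -m crank next.json
```

```text
time: 7.48
tool_pos: [446.4, -311.8, 205.5]
tcp_rot: [-3.141, -0.001, 1.456]
contact_force: [-0.4, -0.0, -0.9]
grip_width: 39.8
finger_force: 30.0
time: 8.1
tool_pos: [446.5, -311.8, 182.5]
tcp_rot: [3.141, 0.0, 1.456]
contact_force: [-0.2, -0.1, 0.2]
grip_width: 70.3
finger_force: 0.0
time: 8.72
tool_pos: [446.6, -311.9, 183.4]
tcp_rot: [3.141, 0.0, 1.456]
contact_force: [-0.6, -0.6, 0.8]
grip_width: 39.6
finger_force: 30.0
time: 9.1
tool_pos: [446.6, -311.9, 183.4]
tcp_rot: [3.141, 0.0, 1.456]
contact_force: [-0.6, 0.4, 3.8]
grip_width: 40.0
finger_force: 30.0
```

To row units: -60 mm / 300 = -0.2, -30 mm / 300 = -0.1.

```bash
echo '{"ticks":[[0, 0, 0, -0.1, 0], [0, 0, 0, -0.2, 0], [0, 0, 0, -0.2, 0]]}' > next.json && python3 -m crank next.json
python3 - <<'E'
from h import *
J=np.array([545,.2]);uy=np.array([-.229,.973])
for y in (-40,-30): print(rel(*(J+y*uy),243,1.802))
E
```

```text
time: 9.48
tool_pos: [446.9, -312.2, 244.8]
tcp_rot: [3.139, 0.002, 1.456]
contact_force: [-0.2, -0.2, -1.1]
grip_width: 39.6
finger_force: 30.0
[283.916  75.312   1.751  -0.346]
[293.32   71.924   1.751  -0.346]
```

To row units: 160 mm / 300 = 0.5333, 120 mm / 300 = 0.4, -0.2 rad / 3.1416 = -0.0637.

```bash
echo '{"ticks":[[0, 0.1333, 0.0367, 0, -0.0159], [0, 0.2667, 0.07, 0, -0.0318], [0, 0.4, 0.1067, 0, -0.0477], [0, 0.5333, 0.1433, 0, -0.0637], [0, 0.5333, 0.1433, 0, -0.0637]]}' > next.json && python3 -m crank next.json
python3 - <<'E'
from h import *
J=np.array([545,.2]);uy=np.array([-.229,.973])
print(rel(*(J-40*uy),243,1.802))
E
```

```text
time: 10.1
tool_pos: [507.7, -155.3, 241.7]
tcp_rot: [-3.139, -0.002, 1.66]
contact_force: [-0.4, -1.0, -1.1]
grip_width: 39.7
finger_force: 30.0
[111.925  56.696  -1.346  -0.142]
```

To row units: 112 mm / 300 = 0.3733, 80 mm / 300 = 0.2667, -0.14 rad / 3.1416 = -0.0446.

```bash
echo '{"ticks":[[0, 0.1333, 0.0667, 0, -0.0159], [0, 0.2667, 0.1333, 0, -0.0318], [0, 0.3733, 0.19, 0, -0.0446], [0, 0.3733, 0.19, 0, -0.0446], [0, 0.3733, 0.19, 0, -0.0446]]}' > next.json && python3 -m crank next.json
python3 - <<'E'
from h import *
from plant import vision
J=np.array([545,.2]);uy=np.array([-.229,.973])
print(rel(*(J-40*uy),197,1.802))
s=vision.capture("side"); np.savez("side4.npz",**s)
cv2.imwrite("pics/side4.png",cv2.resize(s["color"][150:280,260:420,::-1],None,fx=4,fy=4,interpolation=cv2.INTER_CUBIC))
E
```

```text
time: 10.72
tool_pos: [554.3, -42.3, 242.3]
tcp_rot: [-3.14, -0.0, 1.795]
contact_force: [-0.0, -0.9, -0.8]
grip_width: 39.5
finger_force: 30.0
[ 3.4770e+00  6.5000e-01  4.5274e+01 -7.0000e-03]
```

View pics/side4.png

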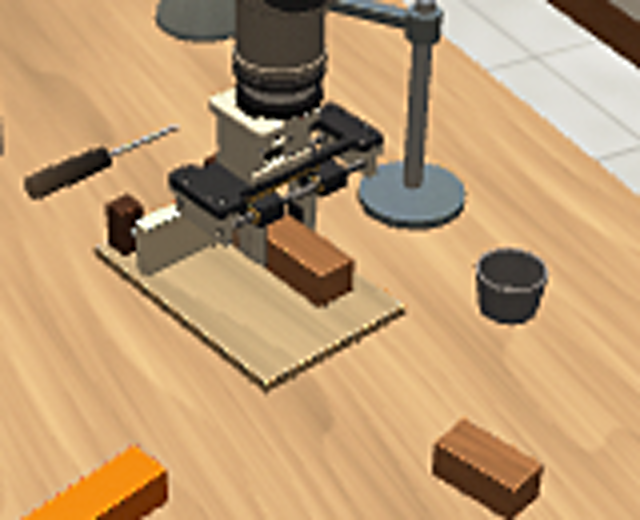

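The rail hangs over the jig in line with the board's long edge, near end at about (335,285), with the panel's visible end at (175,235). I'll lower it to the board.

To row units: 45 mm / 300 = 0.15, 43 mm / 300 = 0.1433.

```bash
echo '{"ticks":[[0, 0, 0, 0.0833, 0], [0, 0, 0, 0.1267, 0], [0, 0, 0, 0.1433, 0], [0, 0, 0, 0.15, 0], [0, 0, 0, 0.15, 0]]}' > next.json && python3 -m crank next.json
echo '{"ticks":[[0, 0, 0, 0, 0]]}' > next.json && python3 -m crank next.json
```

```text
time: 11.4
tool_pos: [554.9, -41.5, 198.5]
tcp_rot: [3.141, 0.0, 1.796]
contact_force: [0.1, -0.3, -1.3]
grip_width: 39.9
finger_force: 30.0
time: 11.52
tool_pos: [554.9, -41.4, 198.6]
tcp_rot: [3.141, 0.0, 1.796]
contact_force: [-0.4, 0.2, -1.3]
grip_width: 39.5
finger_force: 30.0
```

To row units: 20 mm / 300 = 0.0667, 15 mm / 300 = 0.05.

```bash
echo '{"ticks":[[0, 0.0167, 0, 0.0067, 0], [0, 0.0333, 0, 0.0067, 0], [0, 0.05, 0, 0.0067, 0], [0, 0.0667, 0, 0.0067, 0], [0, 0.0667, 0, 0.0067, 0]]}' > next.json && python3 -m crank next.json
echo '{"ticks":[[0, 0.0067, 0, 0, 0], [0, 0.0133, 0, 0, 0], [0, 0.0133, 0, 0, 0]]}' > next.json && python3 -m crank next.json;echo '{"ticks":[[0, 0, 0, 0, 0]]}' > next.json && python3 -m crank next.json
```

```text
time: 12.15
tool_pos: [550.2, -21.4, 196.2]
tcp_rot: [-3.142, 0.0, 1.797]
contact_force: [0.7, -0.3, -1.0]
grip_width: 39.8
finger_force: 30.0
time: 12.52
tool_pos: [549.5, -18.2, 196.2]
tcp_rot: [3.141, 0.001, 1.796]
contact_force: [-0.0, -3.5, -1.3]
grip_width: 39.6
finger_force: 30.0
time: 12.65
tool_pos: [549.5, -18.2, 196.2]
tcp_rot: [3.141, 0.0, 1.796]
contact_force: [0.0, -2.8, -0.7]
grip_width: 39.6
finger_force: 30.0
```

To row units: 6 mm / 300 = 0.02, 4 mm / 300 = 0.0133.

```bash
echo '{"ticks":[[0, 0.0067, 0, 0, 0], [0, 0.0133, 0, 0, 0], [0, 0.02, 0, 0, 0], [0, 0.02, 0, 0, 0]]}' > next.json && python3 -m crank next.json;echo '{"ticks":[[0, 0, 0, 0, 0]]}' > next.json && python3 -m crank next.json
```

```text
time: 13.15
tool_pos: [548.2, -12.5, 196.3]
tcp_rot: [3.141, 0.001, 1.797]
contact_force: [0.9, -7.1, -1.3]
grip_width: 39.5
finger_force: 30.0
time: 13.28
tool_pos: [548.2, -12.6, 196.3]
tcp_rot: [3.141, 0.001, 1.797]
contact_force: [-0.0, -8.0, -1.1]
grip_width: 40.0
finger_force: 30.0
```

To row units: 3 mm / 300 = 0.01, 2 mm / 300 = 0.0067.

```bash
echo '{"ticks":[[0, 0.0067, 0, 0, 0], [0, 0.01, 0, 0, 0], [0, 0.01, 0, 0, 0]]}' > next.json && python3 -m crank next.json;echo '{"ticks":[[0, 0, 0, 0, 0], [0, 0, 0, 0, 0], [0, 0, 0, 0, 0], [0, 0, 0, 0, 0], [0, 0, 0, 0, 0]]}' > next.json && python3 -m crank next.json;echo '{"ticks":[[0, 0, 0, 0, 0], [0, 0, 0, 0, 0], [0, 0, 0, 0, 0], [0, 0, 0, 0, 0], [0, 0, 0, 0, 0]]}' > next.json && python3 -m crank next.json
python3 - <<'E'
from h import *
from plant import vision
s=vision.capture("side");c=vision.capture("top")
J=np.array([545,.2]);ux=np.array([.973,.229]);uy=np.array([-.229,.973])
def blob(d,lo,hi,z):
  for k in blobs(d,lo,hi,30):
    r=cv2.minAreaRect(np.float32([ray(d,p[0],z)[:2] for p in k])); q=np.array(r[0])-J
    if abs(q@ux)<120 and abs(q@uy)<150: print(z,(q@ux).round(1),(q@uy).round(1),np.round(r[1],1),round(r[2],1))
blob(c,(0,0,180),(180,40,255),69); blob(c,(5,105,50),(15,190,175),48)
a=cv2.resize(s["color"][100:280,220:420,::-1],(500,450),interpolation=cv2.INTER_CUBIC);b=cv2.resize(c["color"][100:280,180:300,::-1],(300,450),interpolation=cv2.INTER_CUBIC)
cv2.imwrite("pics/final.png",np.hstack([a,b]))
E
```

```text
time: 13.65
tool_pos: [547.6, -10.0, 196.3]
tcp_rot: [3.141, 0.002, 1.797]
contact_force: [1.0, -10.0, -1.3]
grip_width: 39.8
finger_force: 30.0
time: 14.28
tool_pos: [547.6, -10.1, 196.3]
tcp_rot: [3.141, 0.002, 1.797]
contact_force: [0.6, -9.0, -0.4]
grip_width: 40.1
finger_force: 30.0
time: 14.9
tool_pos: [547.6, -10.1, 196.3]
tcp_rot: [3.141, 0.002, 1.797]
contact_force: [1.3, -9.1, -1.4]
grip_width: 39.9
finger_force: 30.0
48 -0.5 -74.1 [41.8 34.2] 0.8
```

View pics/final.png

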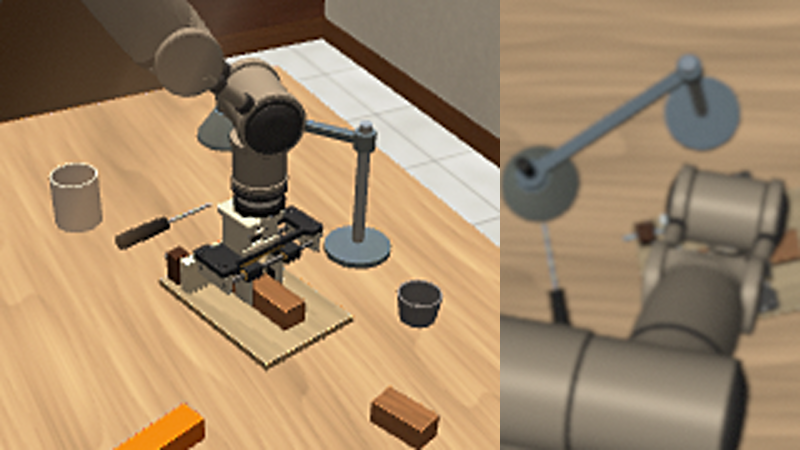

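The final view shows the rail flat on the board, in line with it, and pressing the panel. The near end is at (290,310) and the rail is about 0.5 mm off centre. The push is steady at about 9 N, the grip is 30 N, and the lamp arm is at its left stop with its head at (540,180). I'll hand it in.

```bash
echo '{"ticks":[[0, 0, 0, 0, 0], [0, 0, 0, 0, 0], [0, 0, 0, 0, 0]]}' > next.json && python3 -m crank next.json; python3 -c "
from plant import bot
print(bot.close_job())"
```

```text
time: 15.38
tool_pos: [547.6, -10.1, 196.3]
tcp_rot: [3.141, 0.002, 1.797]
contact_force: [0.6, -9.5, -0.7]
grip_width: 39.8
finger_force: 30.0
the job is handed in; nothing more can be done
None
```

I handed the job in at 15.4 s with the lamp arm at its left stop and the rail still held flat and central on the jig, pressing the drawer side steadily at about 9 N (about 12 mm in); no verdict came back, the wrist force briefly reached about 72 N at the lamp stop, and I had to set the rail down once to grip it lower.

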